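# Make up two inspection kits

### The job

Make up the two inspection kits from the loose stock on the bench. Blue three-bay tray, counting from the end with the white tab: the white microscope objective, then the red section, then the green section; yellow two-bay tray: the black screw-lid can in the bay next to the white tab and the cream section in the other. Stand each one upright, flat on the floor in the middle of its bay, and leave the black section, the tally counter and the tub of swabs where they are.

Things in the scene. Friction and masses are not known exactly. Their poses are not given: they have to be found in the camera images.
- tray_blue: blue shallow kit tray, 68 x 196 x 9 mm, three bays in a row; fixed to the bench. Origin at the centre of the underside, on the bench (z = 0). Tray's y axis runs along the row, and the white tab sticks out 19 mm from the +y end. Floor top at 4 mm height, rim and bay dividers 4 mm thick, tops at 9 mm height; each bay is 60 x 60 mm inside, centred at x = 0 and y = +64 (at the tab), 0 and -64 mm
- tray_yellow: yellow shallow kit tray, 68 x 132 x 9 mm, two bays in a row; fixed to the bench. Origin at the centre of the underside, on the bench (z = 0). Tray's y axis runs along the row, and the white tab sticks out 19 mm from the +y end. Floor top at 4 mm height, rim and bay dividers 4 mm thick, tops at 9 mm height; each bay is 60 x 60 mm inside, centred at x = 0 and y = +32 (at the tab) and -32 mm
- objective: white microscope objective with a black band and a thin red ring, standing upright with its narrow tip up; round, diameter about 25 up to half height, narrowing above, height 46; origin at the centre of its underside, z up
- section_red: red mounted section: plain upright cylinder, diameter 30, height 18; origin at the centre of its underside, z up
- section_green: dark green mounted section: plain upright cylinder, diameter 25, height 24; origin at the centre of its underside, z up
- section_cream: cream mounted section: plain upright cylinder, diameter 32, height 20; origin at the centre of its underside, z up
- can: black upright screw-lid can: round, body diameter 39, lid diameter 41 from 40 mm up, height 59; origin at the centre of its underside, z up
- section_black: black mounted section: plain upright cylinder, diameter 30, height 21; origin at the centre of its underside, z up; stays in the stock: leave alone
- tally_counter: grey-white round hand tally counter lying flat, 42 x 70 x 18 mm; origin at its underside; leave alone
- swab_tub_b: white open tub of swabs, diameter 60, height 80; origin at the centre of its underside; leave alone

How it is judged:
At the end, for the whole second after the job is handed in: From the tab, blue tray: objective, red, green; yellow tray: can, cream. Each upright within 0.15 rad, at rest, flat on its bay floor (underside under 8 mm above the tray underside), its centre within 15 mm of the bay centre along and across the tray (x of objective in the frame of tray_blue between -0.015 and 0.015 m and y of objective in the frame of tray_blue between 0.049 and 0.079 m and z of objective in the frame of tray_blue between 0 and 0.008 m and angle between each of objective, section_red, section_green, can, section_cream's own z axis and vertical below 0.15 rad and linear speed of each of objective, section_red, section_green, can, section_cream below 0.02 m/s and x of section_red in the frame of tray_blue between -0.015 and 0.015 m and y of section_red in the frame of tray_blue between -0.015 and 0.015 m and z of section_red in the frame of tray_blue between 0 and 0.008 m and x of section_green in the frame of tray_blue between -0.015 and 0.015 m and y of section_green in the frame of tray_blue between -0.079 and -0.049 m and z of section_green in the frame of tray_blue between 0 and 0.008 m and x of can in the frame of tray_yellow between -0.015 and 0.015 m and y of can in the frame of tray_yellow between 0.017 and 0.047 m and z of can in the frame of tray_yellow between 0 and 0.008 m and x of section_cream in the frame of tray_yellow between -0.015 and 0.015 m and y of section_cream in the frame of tray_yellow between -0.047 and -0.017 m and z of section_cream in the frame of tray_yellow between 0 and 0.008 m); the robot touches nothing.
It fails at once if the black section is moved by more than 20 mm or tipped (distance of section_black from where it was at the start of the episode above 0.02 m or angle between section_black's own z axis and vertical above 0.3 rad).
It fails at once if the tally counter is moved by more than 20 mm or tipped (distance of tally_counter from where it was at the start of the episode above 0.02 m or angle between tally_counter's own z axis and vertical above 0.3 rad).
It fails at once if the swab tub is moved by more than 20 mm or tipped (distance of swab_tub_b from where it was at the start of the episode above 0.02 m or angle between swab_tub_b's own z axis and vertical above 0.3 rad).
It also fails if it takes over 120 s, if anything falls off the work surface, if the arm or the gripper's body presses on something with over 40 N, if the wrist force passes 120 N, or if a joint passes its speed limit or range.

### The arm

A 6-joint arm with a two-finger parallel gripper is mounted at the origin on a cart in front of the work surface, level with it; the furniture and walls round the work are solid. World frame = base frame: x ahead of the robot, y to its left, z up, the work surface at z = 0. Lengths are in m, angles in rad, forces in N, time in s.
With the tool pointing down it reaches from about 0.325 to 0.9 m from the base axis. Payload 6.1 kg.
Tool frame: the origin (TCP) lies between the finger pads; the fingertips stand 17 mm ahead of it and the grasp point (between the pads) lies 2 mm behind it; z points along the fingers, y is the line along which they close (so a half turn about z gives the same grasp; the last joint's range is limited). The gripper opens to 87 mm and grips with 3 to 60 N. Pads are 19 mm wide; open, the fingers measure 117 mm over their backs; the gripper's body (75 mm by 190 mm) begins 51 mm behind the grasp point.
Start: joints at [-1.282, 0.22, 1.526, -0, 1.395, -0.126], TCP at [0.252, -0.572, 0.203] pointing down, gripper open.
Joint ranges: [-2.98, 2.98], [-0.91, 2.08], [0.09, 2.57], [-1.24, 4.39], [0.2, 2.65], [-2.68, 2.68]. Speed limits (rad/s): [2.57, 2.57, 3.01, 3.14, 3.14, 3.14].

### API

Orientations are given as a rotation vector (axis times angle).
In Python, from plant import r, optics gives the robot as it stands. The module is installed in compiled form; this text tells all that it offers.
- The arm moves only by the tool servo_tool, never from a script. Its argument "rows" is a list that holds one entry, the list of rows, each a list of 4 numbers: the shift along the tool's x, y, z as a fraction of full scale, then the turn about the tool's z as a fraction of full scale. A call has 1 to 10 rows; each row shifts and turns the commanded pose from where the row before left it, along the tool's axes as they then stand; what a row does not reach is not made up. Full scale, the value 1, is 400 mm for a shift and pi rad for a turn. A row lasts 1/10 s, in which the tool goes at most 50 mm and 8.59 degrees, less where a joint would pass 70% of its speed; a pose out of reach is approached as far as the arm can. A call with a number of a shift or a turn outside -1 to 1 is refused whole. A call with a gripper value outside its range is refused whole. "gripper" is the closure, from 0 (fully open) to 1 (shut), set as the call begins (left out, the last holds). The fingers move at their own pace and stop on an object; "force" is the grip in N (left out, the last holds). Time passes only in rows, so rows that do not move let the fingers close. It gives the time, the measured TCP pose, the force, the opening and the grip force at its end, in the units of the state.
- r.state(): the state, without advancing time (a new reading comes with each control period).
- optics.read_camera(name): name is "scene" or "top" or "wrist"; returns the picture (384x512x3 uint8, blue, green, red); there is no depth.
- optics.camera_model(name): a dict with "K" (3x3 intrinsics, pixels), "extrinsics" (4x4, takes a point from camera to world coordinates). Camera axes: x right, y down, z forward; pixel columns grow to the right and rows downward; lengths in m; the calibration is good to about 2 mm. The wrist camera is an equidistant fisheye: a pixel r from the principal point sees the ray r / f radians off the axis. A picture is of the moment at which its call begins: read the wrist's pose just before it. camera_model takes no time and is no camera call; for the wrist camera it gives the pose at the moment of the call.
- r.hand_in(): hands the job in; it is judged then, once.
The state is a dict: "clock": time; "joint_positions": joint angles; "joint_velocities": joint speeds; "effort": joint torques, N m; "ee_pos": TCP position; "ee_rot": TCP orientation; "ft_force": force on the tool from outside, world axes, zero at the start; "moment": the same for the moment, N m; "finger_gap": opening from 0.0 (shut) to 1.0 (fully open); "grasp_force": force on a finger pad.
Only numpy, scipy, OpenCV 4.12 (cv2) and the standard library are available. Lean on these libraries where they do the work, as an engineer would, in place of code of your own. Each camera call takes 0.05 s, during which the arm holds its last target. There are 200 camera calls.

## Working session

There is one attempt and no reset: what is moved stays moved. The work goes in short steps, Python scripts to look and compute and a tool call to move; the robot and the scene stay as the last step left them, time stands still between calls to the robot, and variables do not carry over. Pictures are saved under pics/ and viewed, at most 14 in all, crops included, and the job is handed in when it is done.

Besides the shell and the picture viewer there is one more tool, called after ">>>" as a command line: name --argument value ..., lists and objects as JSON in quotes. servo_tool: Moves the arm, as the interface text tells. Its arguments: {"type":"object","properties":{"rows":{"type":"array"},"gripper":{"type":"number"},"force":{"type":"number"}},"required":["rows"]}

```bash
mkdir -p pics
python3 - <<'E'
from plant import r, optics
import cv2
s=r.state();print(s['ee_pos'],s['ee_rot'],s['finger_gap'],s['clock'])
for n in("top","scene"):
    im=optics.read_camera(n);cv2.imwrite(f"pics/{n}.png",im)
    cv2.imwrite(f"pics/{n}_b.png",cv2.resize(im,(800,600),interpolation=cv2.INTER_CUBIC))
    m=optics.camera_model(n);print(m)
E
```

```text
[ 0.2516725  -0.57134793  0.20202167] [-3.07233108e+00 -6.46348550e-01  2.12376294e-04] 0.9997617479004729 0.0
{'K': array([[425.02184778,   0.        , 251.60266442],
       [  0.        , 425.02184778, 190.78054527],
       [  0.        ,   0.        ,   1.        ]]), 'extrinsics': array([[-0.02284736, -0.9985035 ,  0.04968664,  0.50254659],
       [-0.99962282,  0.02205892, -0.01635923,  0.05777644],
       [ 0.01523872, -0.05004166, -0.99863087,  1.13594945],
       [ 0.        ,  0.        ,  0.        ,  1.        ]])}
{'K': array([[392.12033511,   0.        , 256.77889121],
       [  0.        , 392.12033511, 190.84470436],
       [  0.        ,   0.        ,   1.        ]]), 'extrinsics': array([[ 0.70170948, -0.33476127,  0.62891867, -0.102921  ],
       [-0.71214448, -0.30315999,  0.6332016 , -0.58530807],
       [-0.0213084 , -0.89220452, -0.45112863,  0.50358026],
       [ 0.        ,  0.        ,  0.        ,  1.        ]])}
```

View pics/top_b.png

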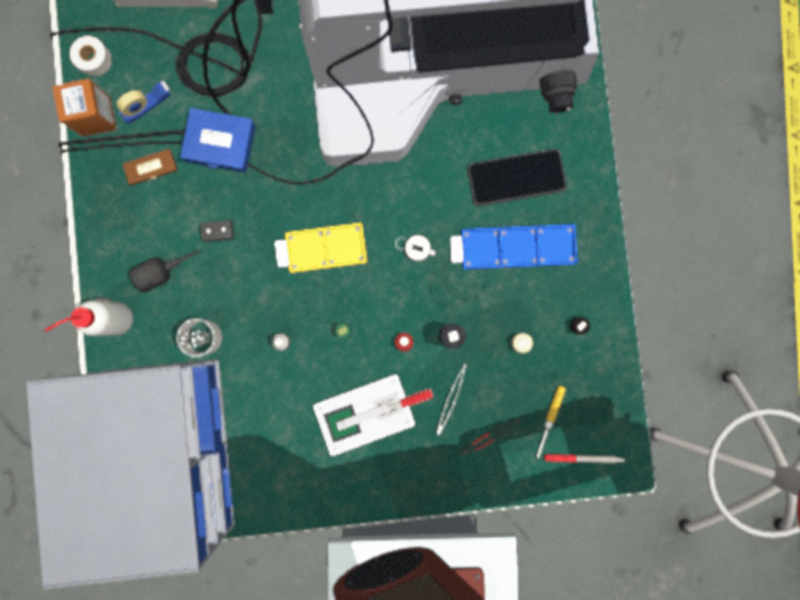

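View pics/scene_b.png

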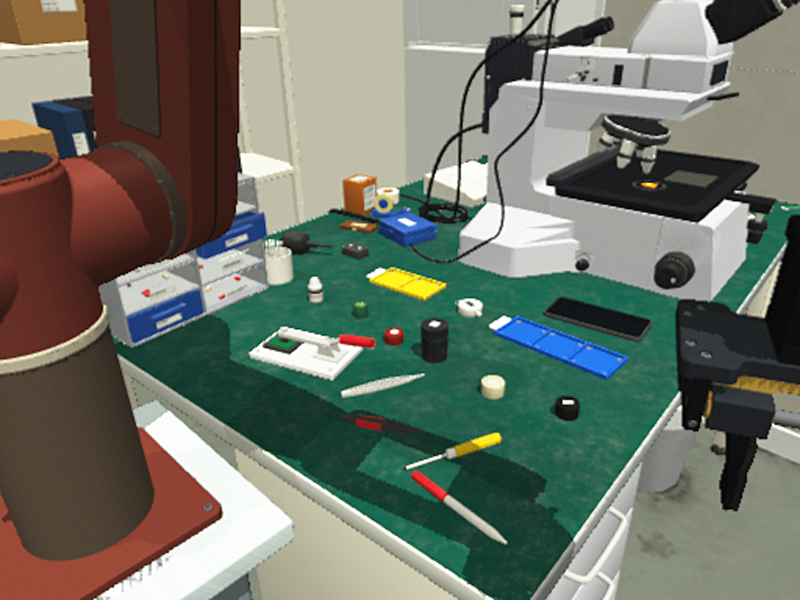

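Top view (800x600): the stock row, left (+y) to right, is tub (200,337), objective (280,341), green (342,330), red (403,341), can (452,335), cream (522,343), black (580,325). The yellow tray is at about (326,247) with its tab to the left. The blue tray is at about (520,247), also with its tab to the left, and the tally counter (417,247) sits between them. Next is an enlarged crop for measuring.

Run:
```python
import cv2
im=cv2.imread("pics/top.png")
c=cv2.resize(im[134:236,160:400],None,fx=3.3,fy=3.3,interpolation=cv2.INTER_CUBIC)
cv2.imwrite("pics/c.png",c)
h=cv2.cvtColor(im,cv2.COLOR_BGR2HSV)
for n,lo,hi in(("y",(22,120,120),(35,255,255)),("b",(105,150,100),(125,255,255))):
    m=cv2.inRange(h,lo,hi); m[:134]=0;m[182:]=0
    p=cv2.findNonZero(m);print(n,cv2.minAreaRect(p))
```

```text
y ((346.5000305175781, 157.49998474121094), (46.99999237060547, 328.99993896484375), 90.0)
b ((332.15667724609375, 157.4474334716797), (26.063997268676758, 73.46959686279297), 87.39744567871094)
```

View pics/c.png

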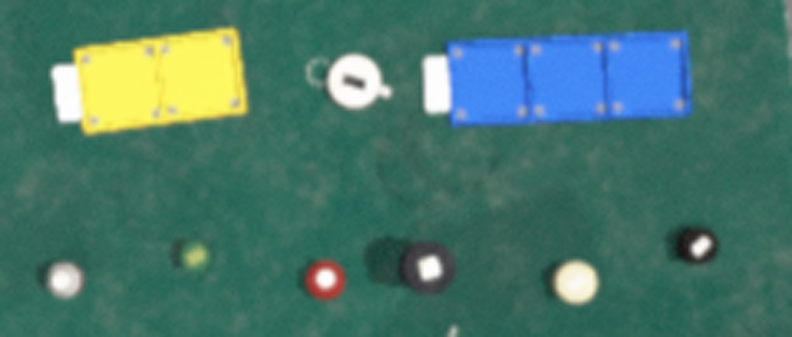

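Crop: yellow tray corners (76,47), (235,28), (246,112), (84,134). Blue tray corners (447,40), (687,32), (690,117), (451,126). Tops of the pieces: objective (65,280), green (195,256), red (326,280), can (428,268), cream (577,283), black (698,245).

```bash
cat > h.py <<'E'
import numpy as np
from plant import r, optics
def w(u,v,z,n="top"):
    m=optics.camera_model(n);E=m["extrinsics"];d=E[:3,:3]@np.linalg.solve(m["K"],[u,v,1])
    return (E[:3,3]+d*(z-E[2,3])/d[2])[:2]
def crop(x,y,z): return w((x+.5)/3.3-.5+160,(y+.5)/3.3-.5+134,z)
E
python3 - <<'E'
from h import *
for n,c,ys in(("yel",[(76,47),(235,28),(246,112),(84,134)],(.032,-.032)),("blue",[(447,40),(687,32),(690,117),(451,126)],(.064,0,-.064))):
    P=np.array([crop(*p,.007) for p in c]);ce=P.mean(0)
    a=(P[0]+P[3]-P[1]-P[2])/2;L=np.linalg.norm(a);a/=L
    print(n,ce.round(4),"len",L.round(4),"wid",np.linalg.norm(P[0]+P[1]-P[2]-P[3])/2,"dir deg",np.degrees(np.arctan2(a[1],a[0])))
    for y in ys: print((ce+a*y).round(4))
for n,x,y,z in(("obj",65,280,.04),("green",195,256,.022),("red",326,280,.016),("can",428,268,.056),("cream",577,283,.018),("black",698,245,.02),("cnt",354,82,.018)):
    p=crop(x,y,z);print(n,p.round(4),np.hypot(*p).round(3))
E
```

```text
yel [0.6489 0.1529] len 0.1305 wid 0.06987412206799722 dir deg 96.12977643062516
[0.6455 0.1847]
[0.6523 0.1211]
blue [ 0.6432 -0.1782] len 0.1952 wid 0.06977717655499482 dir deg 90.83915567692755
[ 0.6423 -0.1142]
[ 0.6432 -0.1782]
[ 0.6441 -0.2422]
obj [0.4899 0.2269] 0.54
green [0.5063 0.1267] 0.522
red [0.4849 0.0231] 0.485
can [ 0.4929 -0.0544] 0.496
cream [ 0.4779 -0.177 ] 0.51
black [ 0.506  -0.2745] 0.576
cnt [ 0.6428 -0.003 ] 0.643
```

>>> servo_tool --rows '[[[0, 0, 0, -0.046], [0, 0, 0, -0.046], [0, 0, 0, -0.046], [0, 0, 0, -0.046], [0, 0, 0, -0.046], [0, 0, 0, -0.046], [0, 0, 0, -0.046], [0, 0, 0, -0.046]]]' --gripper 0.25 --force 20

```text
clock: 0.9
ee_pos: [0.2518, -0.5716, 0.2025]
ee_rot: [-2.214, -2.227, -0.001]
ft_force: [0.1, 0.2, -1.1]
finger_gap: 0.756
grasp_force: 0.0
```

>>> servo_tool --rows '[[[0.0986, 0.0565, 0, 0], [0.0986, 0.0565, 0, 0], [0.0986, 0.0565, 0, 0], [0.0986, 0.0565, 0, 0], [0.0986, 0.0565, 0, 0], [0.0986, 0.0565, 0, 0], [0.0986, 0.0565, 0, 0], [0.0986, 0.0565, 0, 0], [0.0986, 0.0565, 0, 0], [0.0986, 0.0565, 0, 0]]]'

```text
clock: 1.9
ee_pos: [0.4782, -0.1757, 0.2029]
ee_rot: [-2.221, -2.221, 0.0]
ft_force: [1.0, -0.2, -0.7]
finger_gap: 0.748
grasp_force: 0.0
```

Run:
```python
from h import *
import cv2
s=r.state();print(s['ee_pos'],s['ee_rot'],s['joint_positions'])
m=optics.camera_model("wrist");print(m)
cv2.imwrite("pics/w1.png",optics.read_camera("wrist"))
```

```text
[ 0.47822075 -0.1756994   0.20288952] [-2.22126717e+00 -2.22124154e+00  9.01351746e-05] [-5.07000634e-01 -5.79413721e-02  1.82283668e+00  1.78812121e-05
  1.37696755e+00 -5.06992544e-01]
{'K': array([[297.31863964,   0.        , 254.54706175],
       [  0.        , 297.31863964, 187.85892812],
       [  0.        ,   0.        ,   1.        ]]), 'extrinsics': array([[ 9.99999899e-01,  9.16957904e-05,  4.38923711e-04,
         4.78333813e-01],
       [ 2.07163372e-04, -9.62613015e-01, -2.70880307e-01,
        -1.02334237e-01],
       [ 3.97675093e-04,  2.70880371e-01, -9.62612937e-01,
         3.84642101e-01],
       [ 0.00000000e+00,  0.00000000e+00,  0.00000000e+00,
         1.00000000e+00]])}
```

View pics/w1.png

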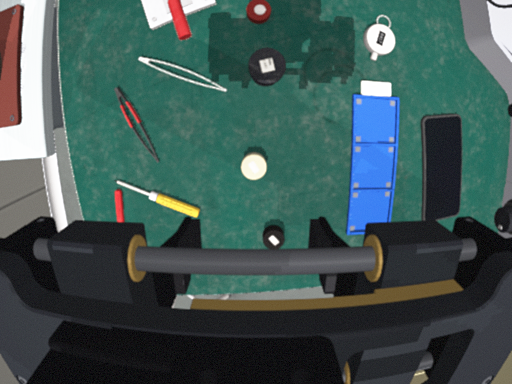

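Wrist view: cream at (253,166), can top at (267,66), black at (274,240), red at (259,10). Blue tray corners (354,96), (399,98), (391,235), (347,233). I'll check these against the top-view estimate.

```bash
cat >> h.py <<'E'
def ww(u,v,z):
    m=optics.camera_model("wrist");E=m["extrinsics"];K=m["K"]
    a=np.array([u-K[0,2],v-K[1,2]]);R=np.hypot(*a);t=R/K[0,0]
    d=E[:3,:3]@np.array([*(a/R*np.sin(t)),np.cos(t)])
    return (E[:3,3]+d*(z-E[2,3])/d[2])[:2].round(4)
E
python3 - <<'E'
from h import *
for n,u,v,z in(("cream",253.5,166,.018),("can",267,66,.056),("black",274,240,.018),("red",259,10,.016)): print(n,ww(u,v,z))
print(np.mean([ww(*p,.008) for p in((354,96),(399,98),(391,235),(347.5,233))],0))
E
```

```text
cream [ 0.4803 -0.1703]
can [ 0.4946 -0.0508]
black [ 0.5085 -0.2724]
red [0.4863 0.0285]
[ 0.64745 -0.17375]
```

>>> servo_tool --rows '[[[0.004, 0.002, 0.0895, 0], [0, 0, 0.0895, 0], [0, 0, 0.0895, 0], [0, 0, 0.0895, 0], [0, 0, 0.06, 0], [0, 0, 0.0295, 0], [0, 0, 0, 0]]]'

```text
clock: 2.65
ee_pos: [0.477, -0.1753, 0.0223]
ee_rot: [-2.219, -2.219, 0.002]
ft_force: [0.1, -0.3, 0.5]
finger_gap: 0.75
grasp_force: 0.0
```

>>> servo_tool --rows '[[[0, 0, 0, 0], [0, 0, 0, 0], [0, 0, 0, 0], [0, 0, 0, 0], [0, 0, 0, 0], [0, 0, 0, 0], [0, 0, 0, 0], [0, 0, 0, 0]]]' --gripper 1 --force 20

```text
clock: 3.45
ee_pos: [0.4786, -0.1759, 0.0241]
ee_rot: [-2.221, -2.222, 0.0]
ft_force: [-0.9, -0.6, -0.2]
finger_gap: 0.106
grasp_force: 0.0
```

Run:
```python
from h import *
import cv2
s=r.state();print(s['ee_pos'],s['finger_gap'],s['grasp_force'],s['ft_force'])
a=optics.read_camera("wrist");b=optics.read_camera("scene")[200:300,200:400]
b=cv2.resize(b,(512,256),interpolation=cv2.INTER_CUBIC)
cv2.imwrite("pics/w2.png",np.vstack([a[100:384],b]))
```

```text
[ 0.47859585 -0.17594352  0.02411866] 0.10601357090878363 0.0 [-0.92639889 -0.622099   -0.22836009]
```

View pics/w2.png

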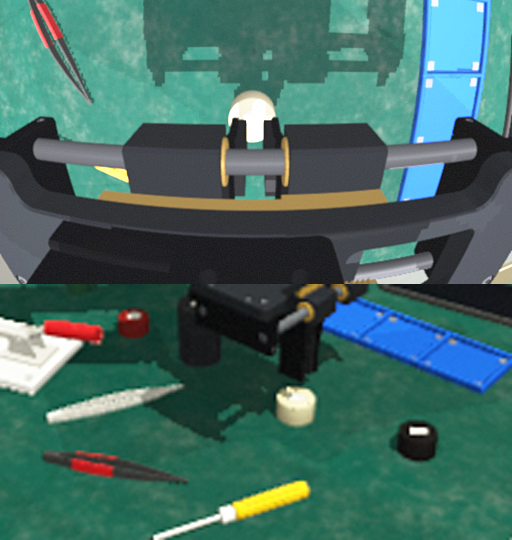

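Cream stands unmoved at scene pixel (315,247), with the closed fingers seen beyond and above it, and the wrist view shows cream on the +y side of the fingers. I'll cross-check with the scene camera.

Run:
```python
from h import *
print("cream scene", w(315,247.5,.010,"scene"), "wrist now", ww(253,201,.02))
m=optics.camera_model("scene");E=np.linalg.inv(m["extrinsics"])
def pr(p,n="scene"):
    m=optics.camera_model(n);q=np.linalg.inv(m["extrinsics"])@[*p,1];q=m["K"]@q[:3];return (q/q[2])[:2].round(1)
s=r.state()['ee_pos']
for z in(-.017,0,.02,.05): print(z,pr(s+[0,0,z]))
for n,u,v,z in(("red",252,214,.009),("can",278,217,.03),("black",362.5,261,.01)): print(n,w(u,v,z,"scene"))
```

```text
cream scene [ 0.47659277 -0.1759713 ] wrist now [ 0.4778 -0.1638]
-0.017 [315.5 248.2]
0 [315.8 241.7]
0.02 [316.3 233.8]
0.05 [317.  221.7]
red [0.48697328 0.02754962]
can [ 0.493517   -0.05375947]
black [ 0.50411934 -0.2755029 ]
```

Run:
```python
from h import *
import cv2
b=optics.read_camera("scene")[170:270,260:380]
b=cv2.resize(b,(720,600),interpolation=cv2.INTER_CUBIC)
cv2.imwrite("pics/s3.png",b)
```

```text
(no output)
```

View pics/s3.png

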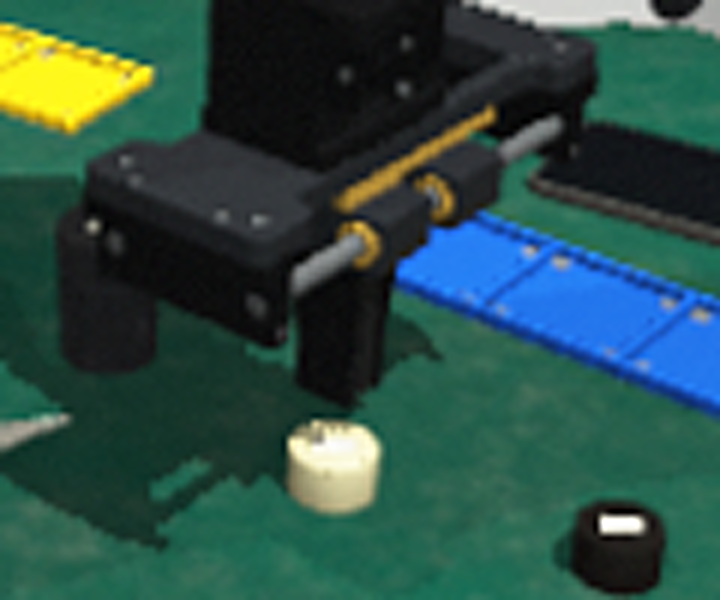

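Fingertip's near corner is at crop (350,405), native (318,237). The cream's top is below it, so the tips look high. I'll project the expected tip into the wrist image for several depths to find the true tip depth.

Run:
```python
from h import *
m=optics.camera_model("wrist");Ei=np.linalg.inv(m["extrinsics"]);K=m["K"]
def pw(p):
    q=(Ei@[*p,1])[:3];t=np.arctan2(np.hypot(*q[:2]),q[2]);d=q[:2]/np.hypot(*q[:2])
    return (K[:2,2]+d*t*K[0,0]).round(1)
s=r.state()['ee_pos'];print(m["extrinsics"][:3,3]-s)
for d in(-.04,-.02,-.01,0,.01,.017): print(d,"tip +y edge L/R",pw(s+[-.02,.0095,-d]),pw(s+[.02,.0095,-d]))
for y in(-.158,-.174): print("cream",pw([.478,y,.02]))
import cv2
im=cv2.imread("pics/w2.png")[60:220,190:320]
cv2.imwrite("pics/w2c.png",cv2.resize(im,None,fx=3.7,fy=3.7,interpolation=cv2.INTER_CUBIC))
```

```text
[1.03694247e-04 7.33756886e-02 1.81740651e-01]
-0.04 tip +y edge L/R [216.  231.9] [292.4 231.9]
-0.02 tip +y edge L/R [220.1 218. ] [288.3 218. ]
-0.01 tip +y edge L/R [221.8 212.1] [286.6 212.1]
0 tip +y edge L/R [223.4 206.7] [285.  206.7]
0.01 tip +y edge L/R [224.9 201.9] [283.6 201.9]
0.017 tip +y edge L/R [225.8 198.7] [282.6 198.7]
cream [253.3 192.5]
cream [253.4 215.4]
```

View pics/w2c.png

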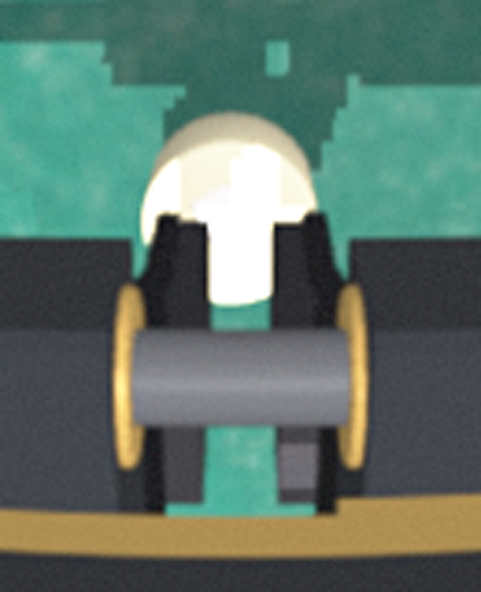

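Tip edges sit at native row 218, so the real fingertips are about 20 mm behind the reported TCP, not 17 mm ahead. The scene view agrees. The reported z therefore needs to be about 35 mm lower. I'll open and go down in guarded steps.

>>> servo_tool --rows '[[[0.005, 0, 0, 0], [0, 0, 0, 0], [0, 0, 0, 0], [0, 0, 0, 0], [0, 0, 0, 0], [0, 0, 0, 0]]]' --gripper 0.25

```text
clock: 4.2
ee_pos: [0.4786, -0.174, 0.0241]
ee_rot: [-2.221, -2.222, 0.0]
ft_force: [0.1, 1.3, 0.5]
finger_gap: 0.484
grasp_force: 0.0
```

>>> servo_tool --rows '[[[0, 0, 0.02, 0], [0, 0, 0.02, 0], [0, 0, 0.02, 0], [0, 0, 0, 0], [0, 0, 0, 0]]]'

```text
clock: 4.7
ee_pos: [0.4782, -0.1737, -0.0005]
ee_rot: [-2.22, -2.221, 0.001]
ft_force: [0.7, -0.0, 0.9]
finger_gap: 0.749
grasp_force: 0.0
```

>>> servo_tool --rows '[[[0, 0, 0.015, 0], [0, 0, 0.01, 0], [0, 0, 0, 0], [0, 0, 0, 0]]]'

```text
clock: 5.1
ee_pos: [0.4785, -0.1739, -0.01]
ee_rot: [-2.221, -2.221, 0.0]
ft_force: [-0.1, -1.2, -0.3]
finger_gap: 0.748
grasp_force: 0.0
```

Run:
```python
from h import *
import cv2
s=r.state();print(s['ee_pos'],s['finger_gap'],s['ft_force'])
b=optics.read_camera("scene")[170:270,260:380]
cv2.imwrite("pics/s4.png",cv2.resize(b,(720,600),interpolation=cv2.INTER_CUBIC))
```

```text
[ 0.47853234 -0.1738853  -0.00998653] 0.7478642088885414 [-0.10622464 -1.22582919 -0.33790761]
```

View pics/s4.png

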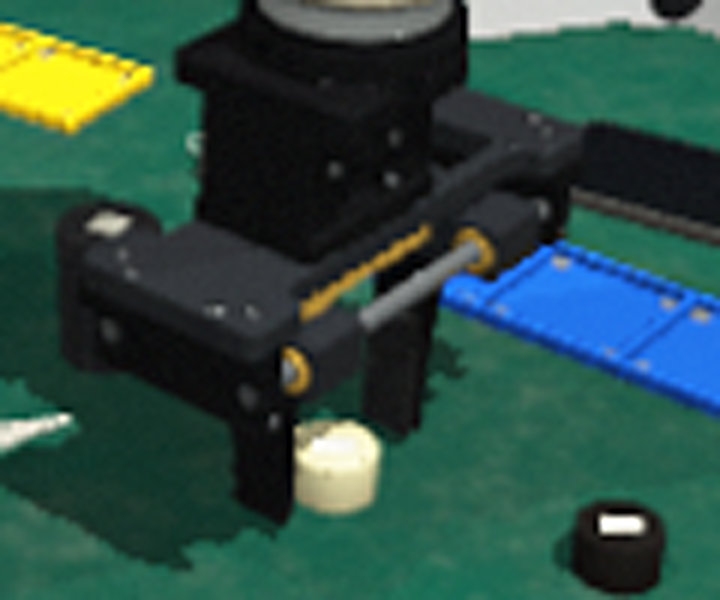

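The open fingers now straddle the cream, tips just above the bench: near tip (280,525), far tip (400,435). Closing.

>>> servo_tool --rows '[[[0, 0, 0, 0], [0, 0, 0, 0], [0, 0, 0, 0], [0, 0, 0, 0], [0, 0, 0, 0], [0, 0, 0, 0], [0, 0, 0, 0], [0, 0, 0, 0]]]' --gripper 1

```text
clock: 5.95
ee_pos: [0.4787, -0.174, -0.0098]
ee_rot: [2.221, 2.222, 0.0]
ft_force: [-0.5, -0.6, 0.4]
finger_gap: 0.356
grasp_force: 20.0
```

>>> servo_tool --rows '[[[0, 0, -0.03, 0], [0, 0, -0.06, 0], [0, 0, -0.09, 0], [0, 0, -0.09, 0], [0, 0, -0.06, 0], [0, 0, 0, 0]]]'

```text
clock: 6.55
ee_pos: [0.4816, -0.1755, 0.1275]
ee_rot: [2.215, 2.216, 0.004]
ft_force: [0.1, -0.5, 0.4]
finger_gap: 0.359
grasp_force: 20.0
```

>>> servo_tool --rows '[[[0.0826, 0.0486, 0, 0], [0.0826, 0.0486, 0, 0], [0.0826, 0.0486, 0, 0], [0.0826, 0.0486, 0, 0], [0.0826, 0.0486, 0, 0], [0.0826, 0.0486, 0, 0], [0.0826, 0.0486, 0, 0], [0.0826, 0.0486, 0, 0], [0.0826, 0.0486, 0, 0], [0, 0, 0, 0]]]'

```text
clock: 7.55
ee_pos: [0.6542, 0.1276, 0.121]
ee_rot: [-2.216, -2.225, -0.001]
ft_force: [-0.5, 0.5, 0.3]
finger_gap: 0.359
grasp_force: 20.0
```

>>> servo_tool --rows '[[[0, 0, 0.08, 0], [0, 0, 0.08, 0], [0, 0, 0.08, 0], [0, 0, 0.05, 0], [0, 0, 0, 0], [0, 0, 0, 0]]]'

```text
clock: 8.15
ee_pos: [0.6529, 0.123, 0.0058]
ee_rot: [-2.221, -2.221, 0.002]
ft_force: [0.3, 0.7, -0.5]
finger_gap: 0.355
grasp_force: 20.0
```

>>> servo_tool --rows '[[[0, 0, 0.012, 0], [0, 0, 0.01, 0], [0, 0, 0.006, 0], [0, 0, 0, 0], [0, 0, 0, 0]]]'

```text
clock: 8.65
ee_pos: [0.6536, 0.1235, -0.0048]
ee_rot: [2.221, 2.222, 0.0]
ft_force: [0.5, -0.4, -0.1]
finger_gap: 0.355
grasp_force: 20.0
```

Run:
```python
from h import *
import cv2
s=r.state();print(s['ee_pos'],s['ft_force'])
b=optics.read_camera("scene")[150:230,200:320]
a=optics.read_camera("wrist")[150:290,180:330]
cv2.imwrite("pics/s5.png",np.vstack([cv2.resize(b,(480,320),interpolation=cv2.INTER_CUBIC),cv2.resize(a,(480,280))]))
```

```text
[ 0.65364518  0.1234537  -0.00484053] [ 0.48637908 -0.39914766 -0.12888109]
```

View pics/s5.png

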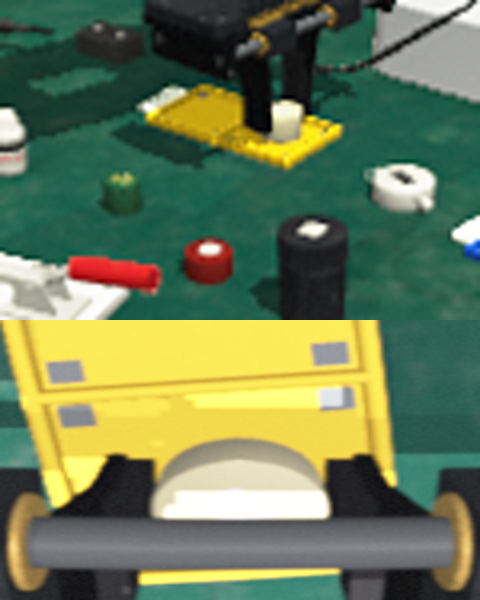

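The cream is in the yellow tray's far bay, centred across it, just above the floor. Releasing.

>>> servo_tool --rows '[[[0, 0, 0.002, 0], [0, 0, 0, 0]]]'

```text
clock: 8.95
ee_pos: [0.6537, 0.1234, -0.0058]
ee_rot: [2.221, 2.221, 0.0]
ft_force: [-0.0, -0.7, -0.1]
finger_gap: 0.361
grasp_force: 20.0
```

>>> servo_tool --rows '[[[0, 0, 0, 0], [0, 0, 0, 0], [0, 0, 0, 0], [0, 0, 0, 0], [0, 0, 0, 0], [0, 0, 0, 0]]]' --gripper 0.25

```text
clock: 9.55
ee_pos: [0.6535, 0.1234, -0.0059]
ee_rot: [-2.221, -2.222, 0.0]
ft_force: [-0.5, -0.7, 0.1]
finger_gap: 0.735
grasp_force: 0.0
```

>>> servo_tool --rows '[[[0, 0, -0.05, 0], [0, 0, -0.1, 0], [0, 0, -0.1, 0], [0, 0, -0.1, 0], [0, 0, -0.025, 0], [0, 0, 0, 0]]]'

```text
clock: 10.15
ee_pos: [0.6554, 0.1236, 0.1472]
ee_rot: [2.219, 2.219, 0.006]
ft_force: [0.5, -0.5, -0.2]
finger_gap: 0.752
grasp_force: 0.0
```

>>> servo_tool --rows '[[[0.003, -0.073, 0, 0], [0.003, -0.073, 0, 0], [0.003, -0.073, 0, 0], [0.003, -0.073, 0, 0], [0.003, -0.073, 0, 0], [0, 0, 0, 0], [0, 0, 0, 0]]]'

```text
clock: 10.85
ee_pos: [0.5064, 0.1293, 0.1425]
ee_rot: [-2.22, -2.221, 0.003]
ft_force: [0.2, -0.1, -0.4]
finger_gap: 0.75
grasp_force: 0.0
```

Run:
```python
from h import *
import cv2
s=r.state();print(s['ee_pos'])
cv2.imwrite("pics/w6.png",optics.read_camera("wrist"))
```

```text
[0.50644879 0.12933912 0.14246621]
```

View pics/w6.png

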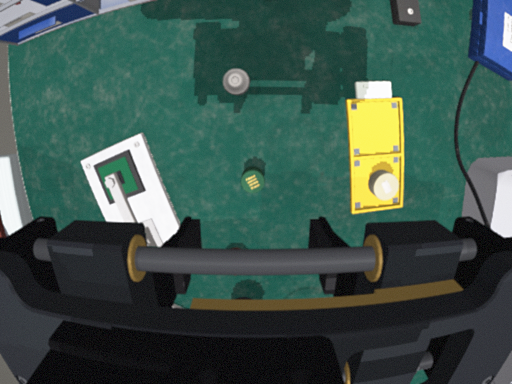

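Wrist view: green top at (252,181). Cream top at (383,184), in a bay spanning (352–402, 157–210). Objective tip at (236,81). Checking with numbers.

Run:
```python
from h import *
print("green",ww(252,182,.022),"obj",ww(236,80,.046),"cream",ww(382.5,184.5,.024))
print("tray",np.mean([ww(*p,.009) for p in((347,99),(403,97),(404,209),(352,213))],0))
```

```text
green [0.5049 0.1238] obj [0.4904 0.2275] cream [0.6504 0.122 ]
tray [0.649525 0.15115 ]
```

>>> servo_tool --rows '[[[-0.008, -0.002, 0.08, 0], [0, 0, 0.1, 0], [0, 0, 0.1, 0], [0, 0, 0.065, 0], [0, 0, 0.04, 0], [0, 0, 0, 0], [0, 0, 0, 0]]]'

```text
clock: 11.6
ee_pos: [0.5072, 0.126, -0.0102]
ee_rot: [-2.221, -2.221, 0.001]
ft_force: [1.1, 0.5, -0.6]
finger_gap: 0.747
grasp_force: 0.0
```

>>> servo_tool --rows '[[[0, 0, 0, 0], [0, 0, 0, 0], [0, 0, 0, 0], [0, 0, 0, 0], [0, 0, 0, 0], [0, 0, 0, 0], [0, 0, 0, 0], [0, 0, 0, 0]]]' --gripper 1

```text
clock: 12.4
ee_pos: [0.5067, 0.1262, -0.0097]
ee_rot: [-2.221, -2.222, 0.0]
ft_force: [-1.3, -0.5, 3.3]
finger_gap: 0.28
grasp_force: 20.0
```

>>> servo_tool --rows '[[[0, 0, -0.03, 0], [0, 0, -0.06, 0], [0, 0, -0.09, 0], [0, 0, -0.09, 0], [0, 0, -0.06, 0], [0, 0, 0, 0], [0, 0, 0, 0]]]'

```text
clock: 13.1
ee_pos: [0.5071, 0.1262, 0.123]
ee_rot: [2.22, 2.221, 0.002]
ft_force: [-0.7, -0.6, -1.2]
finger_gap: 0.276
grasp_force: 20.0
```

>>> servo_tool --rows '[[[-0.0915, 0.0348, 0, 0], [-0.0915, 0.0348, 0, 0], [-0.0915, 0.0348, 0, 0], [-0.0915, 0.0348, 0, 0], [-0.0915, 0.0348, 0, 0], [-0.0915, 0.0348, 0, 0], [-0.0915, 0.0348, 0, 0], [-0.0915, 0.0348, 0, 0], [-0.0915, 0.0348, 0, 0], [-0.0915, 0.0348, 0, 0]]]'

```text
clock: 14.1
ee_pos: [0.645, -0.2407, 0.1195]
ee_rot: [-2.219, -2.219, 0.002]
ft_force: [1.2, -0.4, -0.4]
finger_gap: 0.279
grasp_force: 20.0
```

>>> servo_tool --rows '[[[0, 0, 0, 0], [0, 0, 0.08, 0], [0, 0, 0.08, 0], [0, 0, 0.08, 0], [0, 0, 0.05, 0], [0, 0, 0, 0], [0, 0, 0, 0]]]'

```text
clock: 14.8
ee_pos: [0.645, -0.2388, 0.005]
ee_rot: [-2.219, -2.22, 0.001]
ft_force: [0.4, 1.0, -0.2]
finger_gap: 0.281
grasp_force: 20.0
```

>>> servo_tool --rows '[[[0, 0, 0.012, 0], [0, 0, 0.01, 0], [0, 0, 0.007, 0], [0, 0, 0, 0], [0, 0, 0, 0]]]'

```text
clock: 15.3
ee_pos: [0.6461, -0.2399, -0.0052]
ee_rot: [2.221, 2.221, 0.0]
ft_force: [-0.0, 0.3, -0.2]
finger_gap: 0.276
grasp_force: 20.0
```

>>> servo_tool --rows '[[[0, 0, 0, 0], [0, 0, 0, 0], [0, 0, 0, 0], [0, 0, 0, 0], [0, 0, 0, 0], [0, 0, 0, 0]]]' --gripper 0.25

```text
clock: 15.9
ee_pos: [0.646, -0.2398, -0.0055]
ee_rot: [-2.221, -2.222, 0.0]
ft_force: [-0.2, -0.5, 1.0]
finger_gap: 0.712
grasp_force: 0.0
```

>>> servo_tool --rows '[[[0, 0, -0.05, 0], [0, 0, -0.1, 0], [0, 0, -0.1, 0], [0, 0, -0.1, 0], [0, 0, -0.025, 0], [0, 0, 0, 0], [0, 0, 0, 0]]]'

```text
clock: 16.6
ee_pos: [0.6452, -0.2394, 0.1429]
ee_rot: [-2.22, -2.22, 0.001]
ft_force: [0.1, 1.0, -1.0]
finger_gap: 0.748
grasp_force: 0.0
```

Run:
```python
from h import *
import cv2
s=r.state();print(s['ee_pos'])
cv2.imwrite("pics/w7.png",optics.read_camera("wrist"))
```

```text
[ 0.64518699 -0.23939732  0.14285739]
```

View pics/w7.png

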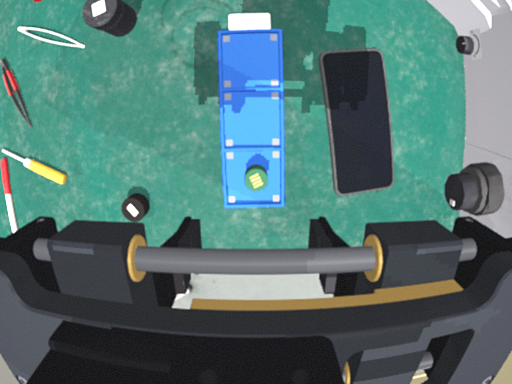

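Green is centred in the third bay: (256,178) in a bay spanning (224–283, 150–204). Next is the can, gripped by its lid.

>>> servo_tool --rows '[[[0.0778, -0.0635, 0, 0], [0.0778, -0.0635, 0, 0], [0.0778, -0.0635, 0, 0], [0.0778, -0.0635, 0, 0], [0.0778, -0.0635, 0, 0], [0.0778, -0.0635, 0, 0], [0, 0, 0, 0], [0, 0, 0, 0]]]'

```text
clock: 17.45
ee_pos: [0.4923, -0.0523, 0.1428]
ee_rot: [-2.218, -2.222, 0.002]
ft_force: [0.5, 0.3, 0.1]
finger_gap: 0.745
grasp_force: 0.0
```

>>> servo_tool --rows '[[[0, 0, 0.08, 0], [0, 0, 0.08, 0], [0, 0, 0.08, 0], [0, 0, 0.04, 0], [0, 0, 0.021, 0], [0, 0, 0, 0], [0, 0, 0, 0]]]'

```text
clock: 18.15
ee_pos: [0.4943, -0.0537, 0.0246]
ee_rot: [2.222, 2.221, 0.0]
ft_force: [0.5, -0.1, 0.2]
finger_gap: 0.747
grasp_force: 0.0
```

>>> servo_tool --rows '[[[0, 0, 0, 0], [0, 0, 0, 0], [0, 0, 0, 0], [0, 0, 0, 0], [0, 0, 0, 0], [0, 0, 0, 0], [0, 0, 0, 0]]]' --gripper 1 --force 25

```text
clock: 18.85
ee_pos: [0.4937, -0.0532, 0.0245]
ee_rot: [2.221, 2.221, 0.0]
ft_force: [-1.5, -0.6, 5.5]
finger_gap: 0.464
grasp_force: 24.9
```

>>> servo_tool --rows '[[[0, 0, -0.03, 0], [0, 0, -0.06, 0], [0, 0, -0.09, 0], [0, 0, -0.09, 0], [0, 0, -0.06, 0], [0, 0, 0, 0], [0, 0, 0, 0]]]'

```text
clock: 19.55
ee_pos: [0.4937, -0.0531, 0.1563]
ee_rot: [2.221, 2.221, 0.001]
ft_force: [-0.0, -0.5, -1.8]
finger_gap: 0.459
grasp_force: 24.9
```

>>> servo_tool --rows '[[[0.0743, 0.0476, 0, 0], [0.0743, 0.0476, 0, 0], [0.0743, 0.0476, 0, 0], [0.0743, 0.0476, 0, 0], [0.0743, 0.0476, 0, 0], [0.0743, 0.0476, 0, 0], [0.0743, 0.0476, 0, 0], [0.0743, 0.0476, 0, 0], [0, 0, 0, 0], [0, 0, 0, 0]]]'

```text
clock: 20.55
ee_pos: [0.6443, 0.1849, 0.153]
ee_rot: [-2.218, -2.221, 0.007]
ft_force: [-0.0, -0.8, -1.0]
finger_gap: 0.461
grasp_force: 24.9
```

>>> servo_tool --rows '[[[0, 0, 0.08, 0], [0, 0, 0.08, 0], [0, 0, 0.08, 0], [0, 0, 0.055, 0], [0, 0, 0, 0], [0, 0, 0, 0], [0, 0, 0, 0]]]'

```text
clock: 21.25
ee_pos: [0.647, 0.1843, 0.0401]
ee_rot: [2.221, 2.22, 0.003]
ft_force: [-0.8, -1.3, -1.0]
finger_gap: 0.464
grasp_force: 24.9
```

Lower about 10 mm, release and raise.

>>> servo_tool --rows '[[[0, 0, 0.01, 0], [0, 0, 0.008, 0], [0, 0, 0.006, 0], [0, 0, 0, 0], [0, 0, 0, 0], [0, 0, 0, 0]]]'

```text
clock: 21.85
ee_pos: [0.646, 0.1847, 0.0287]
ee_rot: [2.221, 2.222, 0.0]
ft_force: [0.8, -0.3, 0.9]
finger_gap: 0.463
grasp_force: 24.9
```

>>> servo_tool --rows '[[[0, 0, 0, 0], [0, 0, 0, 0], [0, 0, 0, 0], [0, 0, 0, 0], [0, 0, 0, 0], [0, 0, 0, 0]]]' --gripper 0.25 --force 20

```text
clock: 22.45
ee_pos: [0.6459, 0.1847, 0.0285]
ee_rot: [-2.221, -2.222, 0.0]
ft_force: [-0.5, -0.2, -0.1]
finger_gap: 0.742
grasp_force: 0.0
```

>>> servo_tool --rows '[[[0, 0, -0.03, 0], [0, 0, -0.08, 0], [0, 0, -0.1, 0], [0, 0, -0.08, 0], [0, 0, 0, 0], [0, 0, 0, 0]]]'

```text
clock: 23.05
ee_pos: [0.6469, 0.1849, 0.1468]
ee_rot: [2.22, 2.22, 0.004]
ft_force: [-0.2, -0.0, -0.8]
finger_gap: 0.747
grasp_force: 0.0
```

>>> servo_tool --rows '[[[-0.0665, -0.0669, 0, 0], [-0.0665, -0.0669, 0, 0], [-0.0665, -0.0669, 0, 0], [-0.0665, -0.0669, 0, 0], [-0.0665, -0.0669, 0, 0], [-0.0665, -0.0669, 0, 0], [0, 0, 0, 0], [0, 0, 0, 0]]]' --gripper 0.36

```text
clock: 23.85
ee_pos: [0.4843, 0.0248, 0.1436]
ee_rot: [-2.222, -2.219, 0.001]
ft_force: [0.5, -0.3, 0.0]
finger_gap: 0.64
grasp_force: 0.0
```

Run:
```python
from h import *
import cv2
s=r.state();print(s['ee_pos'])
cv2.imwrite("pics/w8.png",optics.read_camera("wrist"))
```

```text
[0.48433246 0.02476004 0.14357213]
```

View pics/w8.png

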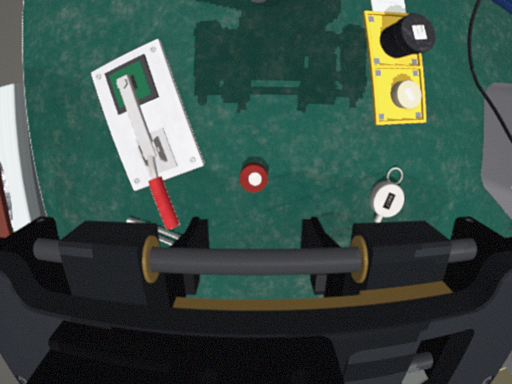

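Red is centred at (254,178) and the white slide tray's nearest corner is at (203,163), about 53 mm away. The can at (410,37) stands in the tab bay and the cream at (408,94) in the other.

>>> servo_tool --rows '[[[0, 0, 0.08, 0], [0, 0, 0.1, 0], [0, 0, 0.1, 0], [0, 0, 0.07, 0], [0, 0, 0.04, 0], [0, 0, 0, 0], [0, 0, 0, 0]]]'

```text
clock: 24.6
ee_pos: [0.4856, 0.0257, -0.0116]
ee_rot: [-2.22, -2.222, 0.001]
ft_force: [-0.2, 0.4, 0.2]
finger_gap: 0.641
grasp_force: 0.0
```

>>> servo_tool --rows '[[[0, 0, 0, 0], [0, 0, 0, 0], [0, 0, 0, 0], [0, 0, 0, 0], [0, 0, 0, 0], [0, 0, 0, 0], [0, 0, 0, 0]]]' --gripper 1

```text
clock: 25.3
ee_pos: [0.4858, 0.025, -0.0109]
ee_rot: [2.221, 2.221, 0.001]
ft_force: [-1.6, 0.5, 5.1]
finger_gap: 0.342
grasp_force: 20.0
```

>>> servo_tool --rows '[[[0, 0, -0.03, 0], [0, 0, -0.06, 0], [0, 0, -0.09, 0], [0, 0, -0.09, 0], [0, 0, -0.06, 0], [0, 0, 0, 0], [0, 0, 0, 0]]]'

```text
clock: 26.0
ee_pos: [0.4855, 0.025, 0.1211]
ee_rot: [2.221, 2.221, 0.001]
ft_force: [-0.4, -0.5, -0.4]
finger_gap: 0.34
grasp_force: 20.0
```

>>> servo_tool --rows '[[[-0.0721, 0.057, 0, 0], [-0.0721, 0.057, 0, 0], [-0.0721, 0.057, 0, 0], [-0.0721, 0.057, 0, 0], [-0.0721, 0.057, 0, 0], [-0.0721, 0.057, 0, 0], [-0.0721, 0.057, 0, 0], [0, 0, 0, 0], [0, 0, 0, 0]]]'

```text
clock: 26.9
ee_pos: [0.6435, -0.1768, 0.1176]
ee_rot: [-2.22, -2.217, 0.003]
ft_force: [-0.2, 0.1, -0.1]
finger_gap: 0.338
grasp_force: 20.0
```

>>> servo_tool --rows '[[[0, 0, 0.08, 0], [0, 0, 0.08, 0], [0, 0, 0.08, 0], [0, 0, 0.055, 0], [0, 0, 0, 0], [0, 0, 0, 0], [0, 0, 0, 0]]]'

```text
clock: 27.6
ee_pos: [0.646, -0.1768, 0.0045]
ee_rot: [2.219, 2.221, 0.002]
ft_force: [1.0, 0.2, -0.9]
finger_gap: 0.343
grasp_force: 20.0
```

>>> servo_tool --rows '[[[0, 0, 0.01, 0], [0, 0, 0.008, 0], [0, 0, 0.006, 0], [0, 0, 0, 0], [0, 0, 0, 0], [0, 0, 0, 0]]]'

```text
clock: 28.2
ee_pos: [0.6452, -0.1769, -0.0068]
ee_rot: [2.221, 2.221, 0.0]
ft_force: [-0.6, 0.5, 1.9]
finger_gap: 0.337
grasp_force: 20.0
```

>>> servo_tool --rows '[[[0, 0, 0, 0], [0, 0, 0, 0], [0, 0, 0, 0], [0, 0, 0, 0], [0, 0, 0, 0], [0, 0, 0, 0]]]' --gripper 0.3

```text
clock: 28.8
ee_pos: [0.6449, -0.1768, -0.0071]
ee_rot: [-2.221, -2.222, 0.0]
ft_force: [-0.1, -0.3, -1.6]
finger_gap: 0.688
grasp_force: 0.0
```

>>> servo_tool --rows '[[[0, 0, -0.05, 0], [0, 0, -0.1, 0], [0, 0, -0.1, 0], [0, 0, -0.1, 0], [0, 0, -0.03, 0], [0, 0, 0, 0], [0, 0, 0, 0]]]'

```text
clock: 29.5
ee_pos: [0.6442, -0.1765, 0.1434]
ee_rot: [-2.22, -2.22, 0.001]
ft_force: [0.5, -0.0, -0.4]
finger_gap: 0.699
grasp_force: 0.0
```

>>> servo_tool --rows '[[[0.1011, -0.0387, 0, 0], [0.1011, -0.0387, 0, 0], [0.1011, -0.0387, 0, 0], [0.1011, -0.0387, 0, 0], [0.1011, -0.0387, 0, 0], [0.1011, -0.0387, 0, 0], [0.1011, -0.0387, 0, 0], [0.1011, -0.0387, 0, 0], [0.1011, -0.0387, 0, 0], [0.1011, -0.0387, 0, 0]]]'

```text
clock: 30.5
ee_pos: [0.4874, 0.2285, 0.1419]
ee_rot: [-2.22, -2.22, 0.007]
ft_force: [1.8, -0.5, 0.0]
finger_gap: 0.699
grasp_force: 0.0
```

>>> servo_tool --rows '[[[0, 0, 0, 0], [0, 0, 0, 0], [0, 0, 0, 0]]]'

```text
clock: 30.8
ee_pos: [0.4895, 0.2266, 0.1433]
ee_rot: [-2.221, -2.22, 0.004]
ft_force: [-0.0, -0.8, -0.1]
finger_gap: 0.7
grasp_force: 0.0
```

Run:
```python
from h import *
import cv2
s=r.state();print(s['ee_pos'])
cv2.imwrite("pics/w9.png",optics.read_camera("wrist"))
```

```text
[0.48948154 0.22658448 0.14328314]
```

View pics/w9.png

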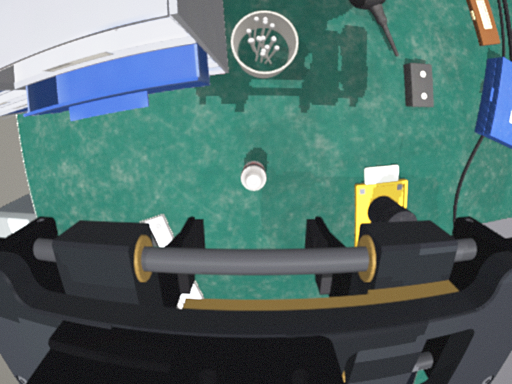

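Run:
```python
from h import *
print("obj tip",ww(254,177,.046)," base far edge",ww(254,160,.01))
for p in((145,107),(208,83),(227,72)): print("cab",[ww(*p,z) for z in(0,.06,.12)])
```

```text
obj tip [0.4895 0.2319]  base far edge [0.4894 0.242 ]
cab [array([0.3661, 0.3031]), array([0.389 , 0.3025]), array([0.412 , 0.3019])]
cab [array([0.4396, 0.3261]), array([0.449 , 0.3213]), array([0.4583, 0.3164])]
cab [array([0.4604, 0.3376]), array([0.4659, 0.3307]), array([0.4715, 0.3237])]
```

Objective centred under the tool, tip at (254,177). The cabinet (y > 0.30) and the tub clear the gripper. Descending.

>>> servo_tool --rows '[[[0.003, 0, 0.08, 0], [0, 0, 0.1, 0], [0, 0, 0.1, 0], [0, 0, 0.065, 0], [0, 0, 0.04, 0], [0, 0, 0, 0], [0, 0, 0, 0]]]'

```text
clock: 31.55
ee_pos: [0.4905, 0.2278, -0.0091]
ee_rot: [-2.223, -2.22, 0.001]
ft_force: [0.4, -0.8, -1.0]
finger_gap: 0.698
grasp_force: 0.0
```

>>> servo_tool --rows '[[[0, 0, 0, 0], [0, 0, 0, 0], [0, 0, 0, 0], [0, 0, 0, 0], [0, 0, 0, 0], [0, 0, 0, 0], [0, 0, 0, 0], [0, 0, 0, 0]]]' --gripper 1

```text
clock: 32.35
ee_pos: [0.4901, 0.2289, -0.0089]
ee_rot: [-2.221, -2.222, -0.0]
ft_force: [-1.6, -0.6, 2.6]
finger_gap: 0.277
grasp_force: 20.0
```

>>> servo_tool --rows '[[[0, 0, -0.03, 0], [0, 0, -0.06, 0], [0, 0, -0.09, 0], [0, 0, -0.09, 0], [0, 0, -0.06, 0], [0, 0, 0, 0], [0, 0, 0, 0]]]'

```text
clock: 33.05
ee_pos: [0.4903, 0.2288, 0.1233]
ee_rot: [2.221, 2.221, 0.002]
ft_force: [-0.2, -0.9, -1.3]
finger_gap: 0.277
grasp_force: 20.0
```

>>> servo_tool --rows '[[[-0.0855, 0.0384, 0, 0], [-0.0855, 0.0384, 0, 0], [-0.0855, 0.0384, 0, 0], [-0.0855, 0.0384, 0, 0], [-0.0855, 0.0384, 0, 0], [-0.0855, 0.0384, 0, 0], [-0.0855, 0.0384, 0, 0], [-0.0855, 0.0384, 0, 0], [-0.0855, 0.0384, 0, 0], [-0.0855, 0.0384, 0, 0]]]'

```text
clock: 34.05
ee_pos: [0.6425, -0.1142, 0.1199]
ee_rot: [-2.219, -2.219, 0.003]
ft_force: [1.2, 0.1, -0.5]
finger_gap: 0.277
grasp_force: 20.0
```

>>> servo_tool --rows '[[[0, 0, 0, 0], [0, 0, 0.08, 0], [0, 0, 0.08, 0], [0, 0, 0.08, 0], [0, 0, 0.055, 0], [0, 0, 0, 0], [0, 0, 0, 0], [0, 0, 0, 0]]]'

```text
clock: 34.85
ee_pos: [0.6447, -0.1132, 0.0063]
ee_rot: [2.22, 2.221, 0.001]
ft_force: [0.7, -0.8, -0.1]
finger_gap: 0.28
grasp_force: 20.0
```

>>> servo_tool --rows '[[[0, 0, 0.01, 0], [0, 0, 0.008, 0], [0, 0, 0.006, 0], [0, 0, 0, 0], [0, 0, 0, 0], [0, 0, 0, 0]]]'

```text
clock: 35.45
ee_pos: [0.6437, -0.1132, -0.0046]
ee_rot: [2.221, 2.221, 0.0]
ft_force: [0.5, -0.8, -1.3]
finger_gap: 0.28
grasp_force: 20.0
```

>>> servo_tool --rows '[[[0, 0, 0.001, 0], [0, 0, 0, 0], [0, 0, 0, 0]]]'

```text
clock: 35.75
ee_pos: [0.6438, -0.1132, -0.0048]
ee_rot: [2.221, 2.222, -0.0]
ft_force: [-1.5, -0.7, 0.9]
finger_gap: 0.274
grasp_force: 20.0
```

>>> servo_tool --rows '[[[0, 0, 0, 0], [0, 0, 0, 0], [0, 0, 0, 0], [0, 0, 0, 0], [0, 0, 0, 0], [0, 0, 0, 0]]]' --gripper 0.3

```text
clock: 36.35
ee_pos: [0.6437, -0.1132, -0.0051]
ee_rot: [-2.221, -2.222, -0.0]
ft_force: [0.3, -0.2, 0.7]
finger_gap: 0.676
grasp_force: 0.0
```

>>> servo_tool --rows '[[[0, 0, -0.05, 0], [0, 0, -0.1, 0], [0, 0, -0.1, 0], [0, 0, -0.1, 0], [0, 0, -0.1, 0], [0, -0.1, 0, 0], [0, -0.1, 0, 0], [0, -0.1, 0, 0], [0, -0.1, 0, 0], [0, 0, 0, 0]]]'

```text
clock: 37.35
ee_pos: [0.4789, -0.1123, 0.1735]
ee_rot: [-2.22, -2.218, 0.003]
ft_force: [-0.0, -0.4, -0.4]
finger_gap: 0.7
grasp_force: 0.0
```

>>> servo_tool --rows '[[[-0.1, -0.05, 0, 0], [-0.1, -0.05, 0, 0], [-0.1, -0.05, 0, 0], [-0.1, -0.05, 0, 0], [-0.1, -0.05, 0, 0], [-0.1, -0.02, 0, 0], [-0.1, 0, 0, 0], [-0.1, 0, 0, 0], [0, 0, 0, 0], [0, 0, 0, 0]]]'

```text
clock: 38.35
ee_pos: [0.3758, -0.4339, 0.1744]
ee_rot: [-2.222, -2.219, -0.001]
ft_force: [-0.8, 1.1, -0.8]
finger_gap: 0.698
grasp_force: 0.0
```

Run:
```python
from h import *
import cv2
a=optics.read_camera("top");b=optics.read_camera("scene")[130:260,180:420]
cv2.imwrite("pics/fin_top.png",a)
f=lambda i:cv2.resize(i,(700,int(i.shape[0]*700/i.shape[1])),interpolation=cv2.INTER_CUBIC)
cv2.imwrite("pics/fin.png",np.vstack([f(a[134:206,160:400]),f(b)]))
```

```text
(no output)
```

View pics/fin.png

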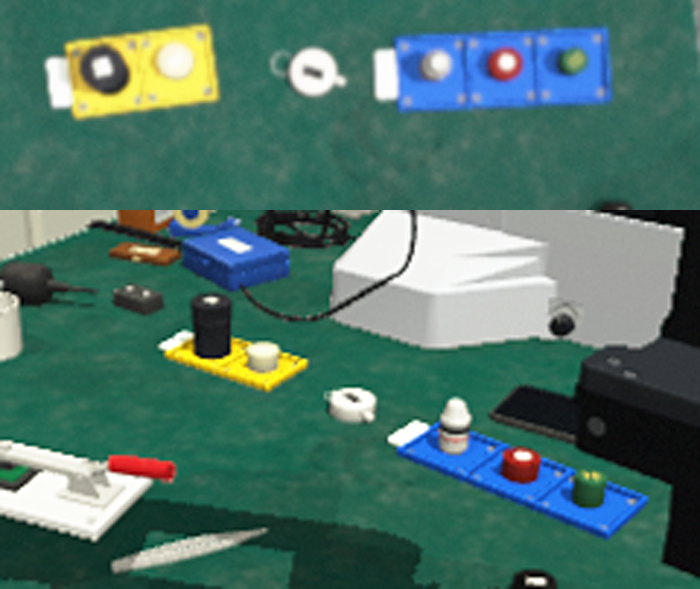

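All five pieces stand upright in the middle of their bays: objective (436,65), red (506,64), green (572,61), can (104,69), cream (174,60). The tally counter and black section look unmoved, and the arm is clear. Handing in.

```bash
python3 -c "
from plant import r
print(r.hand_in())"
```

```text
the job is handed in; nothing more can be done
None
```

Job handed in: in the final pictures all five pieces stand upright and centred in their assigned bays, with the black section, tally counter and swab tub not touched; hand-in printed no verdict, so the official result is unknown.

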